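# Hang the sole patterns on their hook, largest first

### The job

Hang the two sole patterns with brown handles on the grey steel hook, by the openings under their handles: first the large one, at the back, then the small one in front of it. Let both hang free, and leave the blue-handled pattern standing in its block.

Things in the scene. Friction and masses are not known exactly. Their poses are not given: they have to be found in the camera images.
- large: Plywood sole pattern, brown handle, 100 wide, 10 thick, upright, sizes in mm. Origin: middle of its eye's upper edge; x through the thickness, y width, z up. Eye: opening 44 wide, z 0 to -55, in a 64-wide neck. Above: 12-high top bar, then handle 18 thick (x; grip from above), 36 wide, z 12 to 65. Sole down to z -185. 160 g. Starts in a fixed block 40 high with a 30-deep slot: lift it 35 or more to clear.
- small: Like large (same eye, handle, origin, axes, kind of block), brown handle, but 70 wide, sole down to z -140. 110 g. The three patterns start in separate 74 x 110 blocks, in any order, in a row across the robot's right side, about 160 apart, x roughly away from the robot, turned up to 17 degrees. The counter between row and robot, and in front of the hook, is clear.
- blue: Bystander, to be left standing in its block: made like large and small (same eye, handle, origin, axes, kind of block) but with a blue handle, 85 wide, sole down to z -160, 130 g.
- hook: Fixed grey steel hook stand at the robot's left. Origin: centre of its foot (disc 130 across) on the counter, z up. Post 16 across (collar 22) up to z 220. From its top a level arm 10 thick runs along own -x (to the robot, within 20 degrees) to x -165, upper side at z 220, then turns up to a tip at x -177, z 235. Nothing is above it. Patterns hang with x along the arm, either way round, origin at z 220.
Things that resemble listed ones, but are neither listed nor needed, are in the scene too. Leave any green or orange look-alike of the large alone.

How it is judged:
On the way, in this order (a step that is already met when the one before it is completed fails the run):
1. the large pattern hangs on the hook by its eye, let go (x of large in the frame of hook between -0.165 and -0.005 m and y of large in the frame of hook between -0.022 and 0.022 m and z of large in the frame of hook between 0.208 and 0.232 m and angle between large's own z axis and vertical below 0.35 rad and contact force between large and hook above 0.2 N and contact force between the fingers and large below 0.1 N), for 0.2 s.
2. the small pattern hangs on the hook by its eye in front of the large one, let go (all of step 1 and x of small in the frame of hook between -0.165 and -0.005 m and y of small in the frame of hook between -0.022 and 0.022 m and z of small in the frame of hook between 0.208 and 0.232 m and angle between small's own z axis and vertical below 0.35 rad and contact force between small and hook above 0.2 N and contact force between the fingers and small below 0.1 N and ((x of hook in the frame of large above 0 m and x of small in the frame of large below 0 m) or (x of hook in the frame of large below 0 m and x of small in the frame of large above 0 m))), for 0.2 s.
At the end, for the whole second after the job is handed in: Both brown patterns let go, at rest, hung by their eyes on the arm: origins 5-165 mm out along it, within 22 mm sideways, 208-232 mm high, within 20 degrees of upright; the large one between post and small one; blue one within 30 mm of its start and 11 degrees of upright (all of step 2 and linear speed of each of large, small below 0.05 m/s and distance of blue from where it was at the start of the episode below 0.03 m and angle between blue's own z axis and vertical below 0.2 rad); the robot touches nothing.
It fails at once if the blue-handled pattern is moved or tipped (distance of blue from where it was at the start of the episode above 0.03 m or angle between blue's own z axis and vertical above 0.2 rad).
It fails at once if a brown-handled pattern is dropped or tipped over (angle between any of large, small's own z axis and vertical above 0.9 rad).
It also fails if it takes over 61 s, if anything falls off the work surface, if the arm or the gripper's body presses on something with over 40 N, if the wrist force passes 120 N, or if a joint passes its speed limit or range.

### The arm

A 7-joint arm with a two-finger parallel gripper is mounted at the origin on the work surface. World frame = base frame: x ahead of the robot, y to its left, z up, the work surface at z = 0. Lengths are in m, angles in rad, forces in N, time in s.
With the tool pointing down it reaches from about 0.425 to 1.025 m from the base axis. Payload 3.6 kg.
Tool frame: the origin (TCP) lies on the centre line of the jaws, within the pads' length; the fingertips stand 8 mm ahead of it and the grasp point (between the pads) lies 11 mm behind it; z points along the fingers, y is the line along which they close (so a half turn about z gives the same grasp; the last joint's range is limited). The gripper opens to 85 mm and grips with 20 to 120 N. Pads are 22 mm wide; open, the fingers measure 114 mm over their backs; the gripper's body (76 mm by 85 mm) begins 54 mm behind the grasp point. The pads swing forward as they close: fully open they stand 13 mm farther back than shut.
Start: joints at [-1.222, 0.591, 0.048, 1.609, -0.033, 0.943, -0.034], TCP at [0.31, 0.655, 0.239] pointing down, gripper open.
Joint ranges: [-2.69, 2.69], [-0.47, 2.24], [-1.27, 1.36], [0.19, 2.51], [-1.53, 4.68], [0.08, 2.07], [-3.09, 3.09]. Speed limits (rad/s): [2.57, 2.57, 3.14, 3.14, 3.14, 3.14, 3.14].

### API

Orientations are given as a unit quaternion [x, y, z, w].
In Python, from rig import robot, cams, order gives the robot as it stands.
- The arm moves only by the tool jog_arm, never from a script. Its argument "increments" is a list of rows, each a list of 6 numbers: the shift along the tool's x, y, z in cm, then the turn, a rotation vector about the tool's x, y, z in rad. In form: [[x, y, z, ax, ay, az], ...]. A call has 1 to 5 rows; each row is the pose to reach, as a shift and turn from the pose commanded when the call began, along the tool's axes at that moment; what a row does not reach only later rows make up. A row lasts 1/10 s, in which the tool goes at most 50 mm and 8.59 degrees, less where a joint would pass 70% of its speed; a pose out of reach is approached as far as the arm can. A call with a gripper value outside its range is refused whole. "gripper" is the finger opening in cm, from 0 to 8.54, set as the call begins (left out, the last holds). The fingers move at their own pace and stop on an object; "grip_force" is the grip in N (left out, the last holds). Time passes only in rows, so rows that repeat a pose let the fingers close. It gives the time, the measured TCP pose, the force, the opening and the grip force at its end, in the units of the state.
- robot.read_state(): the state, without advancing time (a new reading comes with each control period).
- cams.capture(name): name is "side" or "top"; returns the picture (384x512x3 uint8, red, green, blue); there is no depth.
- cams.get_calibration(name): a dict with "intrinsics" (3x3 intrinsics, pixels), "k1" (the pictures are not rectified: a ray, as slopes to the right and down, at radius r is drawn at 1 + k1 r^2 times it, then the intrinsics apply), "rvec" (rotation vector, rad) and "tvec" (3), from world to camera coordinates, as OpenCV has them. Camera axes: x right, y down, z forward; pixel columns grow to the right and rows downward; lengths in m; the calibration is good to about 2 mm. A picture is of the moment at which its call begins. get_calibration takes no time and is no camera call.
- order.job_done(): hands the job in; it is judged then, once.
The state is a dict: "time": time; "joint_pos": joint angles; "qvel": joint speeds; "joint_efforts": joint torques, N m; "ee_pos": TCP position; "tcp_rot": TCP orientation; "ft_force": force on the tool from outside, world axes, zero at the start; "torque": the same for the moment, N m; "finger_gap": finger opening in m; "gripper_force": force on a finger pad.
Only numpy, scipy, OpenCV 4.12 (cv2) and the standard library are available. Lean on these libraries where they do the work, as an engineer would, in place of code of your own. Each camera call takes 0.05 s, during which the arm holds its last target. There are 200 camera calls.

## Working session

There is one attempt and no reset: what is moved stays moved. The work goes in short steps, Python scripts to look and compute and a tool call to move; the robot and the scene stay as the last step left them, time stands still between calls to the robot, and variables do not carry over. Pictures are saved under pics/ and viewed, at most 10 in all, crops included, and the job is handed in when it is done.

Besides the shell and the picture viewer there is one more tool, called after ">>>" as name(argument=value, ...), one argument or row to a line, values as JSON. jog_arm: Moves the arm, as the interface text tells. Its arguments: {"type":"object","properties":{"increments":{"type":"array"},"gripper":{"type":"number"},"grip_force":{"type":"number"}},"required":["increments"]}

```bash
mkdir -p pics; ls; python3 - <<'E'
from rig import robot,cams,order
import cv2,numpy as np
s=robot.read_state();print(s)
for n in("side","top"):
    im=cams.capture(n);cv2.imwrite(f"pics/{n}0.png",im[:,:,::-1]);c=cams.get_calibration(n);print(n,c)
    R=cv2.Rodrigues(np.array(c["rvec"]))[0];print("pos",-R.T@np.array(c["tvec"]).ravel())
E
```

```text
pics
{'time': 0.0, 'joint_pos': array([-1.22250651,  0.59211967,  0.04829598,  1.60983085, -0.03328423,
        0.94269195, -0.03367838]), 'qvel': array([ 0.00020945, -0.00101323, -0.00102322,  0.00046555, -0.00050682,
       -0.00011544, -0.00098187]), 'joint_efforts': array([ 1.14155988e-03, -5.48697495e+01,  1.54648293e+00, -1.98122209e+01,
        9.25769418e-03,  8.72832112e-03, -1.09713923e-05]), 'ee_pos': array([0.30962763, 0.6546617 , 0.23813724]), 'tcp_rot': array([ 2.19046915e-01,  9.75713682e-01, -1.10844495e-03, -1.78465414e-04]), 'ft_force': array([ 0.58483646, -0.12939194, -0.29366133]), 'torque': array([-0.01715673,  0.00225114, -0.01142446]), 'gripper_force': 0.0, 'finger_gap': 0.08536817713303332}
side {'intrinsics': array([[453.47481121,   0.        , 257.26241757],
       [  0.        , 453.47481121, 197.78508045],
       [  0.        ,   0.        ,   1.        ]]), 'k1': -0.14965757687951992, 'rvec': array([ 2.35104705, -0.17540345,  0.05847741]), 'tvec': array([-0.48674426,  0.09583438,  1.32297631])}
pos [ 0.36678724 -0.92964488  0.99879829]
top {'intrinsics': array([[362.54952759,   0.        , 255.14093084],
       [  0.        , 362.54952759, 191.41688085],
       [  0.        ,   0.        ,   1.        ]]), 'k1': -0.08264513974809272, 'rvec': array([ 2.17147789, -2.17051819,  0.13635126]), 'tvec': array([-0.06539522,  0.49025376,  0.96192461])}
pos [ 0.38059917 -0.05096106  1.01117332]
```

View pics/side0.png

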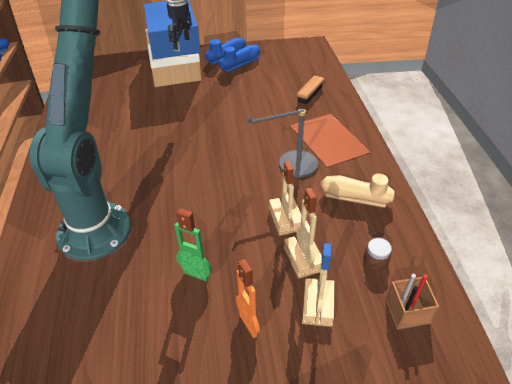

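View pics/top0.png

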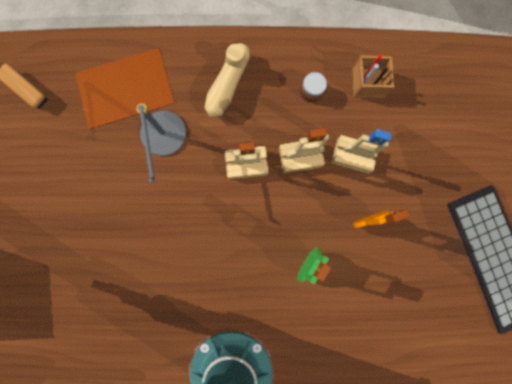

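The side view has brown handles at (289,170) and (310,200), blue at (326,257), and green/orange look-alikes at (186,220) and (246,270). In the top view brown is at (247,148) and (318,133), blue at (380,136), and the hook arm runs from (143,108) to (152,180). Next I'll measure the handles and the hook, with enlarged crops.

```bash
cat > h.py <<'E'
import cv2,numpy as np
from rig import robot,cams,order
C={n:cams.get_calibration(n) for n in("side","top")}
def ray(n,px):
    c=C[n];K=c["intrinsics"];R=cv2.Rodrigues(np.array(c["rvec"]))[0];t=np.array(c["tvec"]).ravel()
    p=cv2.undistortPoints(np.array([[px]],float),K,np.array([c["k1"],0,0,0,0.]))[0,0]
    return -R.T@t,R.T@np.array([p[0],p[1],1])
def plane(n,px,z):
    o,d=ray(n,px);return o+d*(z-o[2])/d[2]
def tri(ps,pt):
    o1,d1=ray("side",ps);o2,d2=ray("top",pt)
    k=np.linalg.lstsq(np.c_[d1,-d2],o2-o1,rcond=None)[0]
    a,b=o1+k[0]*d1,o2+k[1]*d2;return (a+b)/2,np.linalg.norm(a-b)
def proj(n,P):
    c=C[n];return cv2.projectPoints(np.array(P,float).reshape(-1,3),np.array(c["rvec"]),np.array(c["tvec"]),c["intrinsics"],np.array([c["k1"],0,0,0,0.]))[0][:,0]
def blobs(im,kind,mina=25):
    h=cv2.cvtColor(im,cv2.COLOR_RGB2HSV).astype(int);H,S,V=h[...,0],h[...,1],h[...,2]
    m={"brown":((H<9)|(H>174))&(S>165)&(V>70),"blue":(H>100)&(H<125)&(S>150)&(V>60),
       "wood":(H>12)&(H<28)&(S>40)&(S<140)&(V>150)}[kind].astype(np.uint8)
    k,l,st,ce=cv2.connectedComponentsWithStats(m)
    return [(ce[i].round(1),st[i]) for i in range(1,k) if st[i,4]>=mina],l
E
python3 - <<'E'
from h import *
for n,(x0,y0,x1,y1) in (("side",(180,90,350,330)),("top",(70,80,400,200))):
    im=cv2.imread(f"pics/{n}0.png");f=2.4 if n=="side" else 2.4
    cv2.imwrite(f"pics/{n}0c.png",cv2.resize(im[y0:y1,x0:x1],None,fx=f,fy=f,interpolation=cv2.INTER_CUBIC))
    for k in("brown","blue"):
        for c,s in blobs(im[:,:,::-1].copy(),k)[0]:print(n,k,c,s)
E
```

```text
side brown [289.1 175.6] [286 169   7  14  53]
side brown [310.5 204.3] [305 198  11  15  77]
side brown [184.3 218.9] [177 209  16  22 166]
side brown [245.5 273.4] [238 261  14  25 119]
side brown [418.9 289.7] [411 274  17  33 140]
side blue [167.5  32.2] [ 145    1   55   58 1591]
side blue [ 3.5 44.1] [ 0 38  9 13 94]
side blue [231.5  53.5] [ 206   38   54   34 1185]
side blue [326.2 255.8] [322 244   9  25 172]
top brown [375.9  60.4] [368  53  15  18  68]
top blue [379.8 135.7] [371 131  19  10 133]
```

View pics/side0c.png

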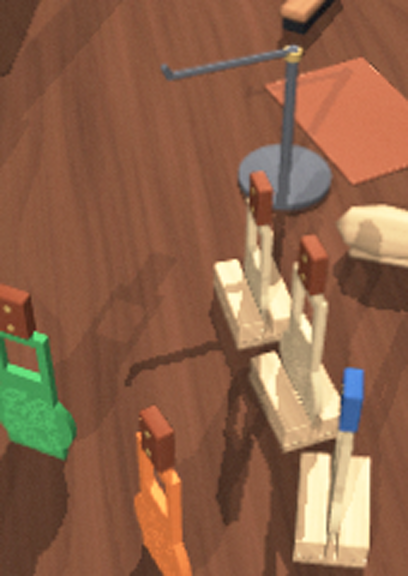

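View pics/top0c.png

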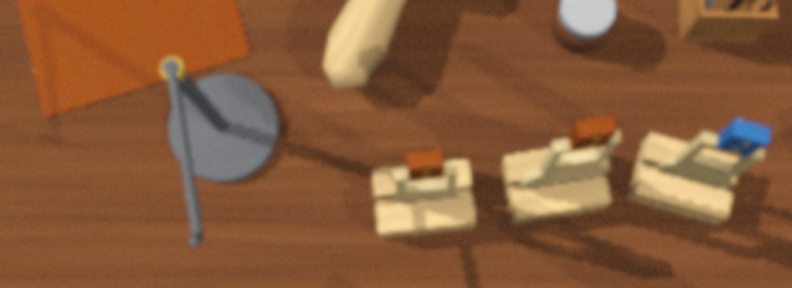

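```bash
cat >> h.py <<'E'
def handle(im,roi):
    x0,y0,x1,y1=roi;h=cv2.cvtColor(np.ascontiguousarray(im[y0:y1,x0:x1]),cv2.COLOR_RGB2HSV).astype(int)
    m=(((h[...,0]<11)|(h[...,0]>172))&(h[...,1]>140)).astype(np.uint8)
    k,l,st,ce=cv2.connectedComponentsWithStats(m);i=1+np.argmax(st[1:,4])
    pts=np.argwhere(l==i)[:,::-1].astype(np.float32);r=cv2.minAreaRect(pts)
    return np.array(r[0])+(x0,y0),st[i,4],r[1],st[i,:4]+np.array([x0,y0,0,0])
E
python3 - <<'E'
from h import *
I={n:cv2.imread(f"pics/{n}0.png")[:,:,::-1] for n in C}
sd={"small":(280,155,298,188),"large":(300,190,320,217)};tp={"small":(235,138,262,158),"large":(304,124,332,144)}
guess={"small":((288.3,172.5),(247.1,147.9)),"large":((310.4,200.4),(317.5,135))}
for k in sd:
    a=handle(I["side"],sd[k]);b=handle(I["top"],tp[k]);print(k,a,b)
    print(" tri",*tri(a[0],b[0])," by eye",*tri(*guess[k]))
print("blue",*tri((326.2,255.8),(379.8,135.7)))
c=lambda n,x,y:(x/2.4+(180 if n=="side" else 70),y/2.4+(90 if n=="side" else 80))
print("arm end",*tri(c("side",165,71),c("top",195,240)));print("post top",*tri(c("side",292,52),c("top",172,68)))
e=plane("top",c("top",195,241),.23);p=plane("top",c("top",172,68),.22);f=plane("top",c("top",224,128),.005);print("planes",e,p,f,np.linalg.norm(e-p),"sidefoot",plane("side",c("side",285,178),.005))
for k,(u,v) in {"small":((377,236),(476,227)),"large":((513,220),(611,207)),"blue":((630,190),(728,221))}.items():
    A,B=plane("top",c("top",*u),0),plane("top",c("top",*v),0);d=A-B;print(k,"front edge",A.round(3),B.round(3),np.linalg.norm(d).round(3),"yaw",np.degrees(np.arctan2(-d[0],d[1])).round(1))
E
```

```text
small (array([288.11386108, 172.63861465]), np.int32(153), (21.393299102783203, 8.65682315826416), array([284, 162,  10,  22])) (array([242.5, 152. ]), np.int32(4), (0.7071067094802856, 2.1213202476501465), array([242, 151,   2,   3]))
 tri [ 0.57020918 -0.03345614  0.17602809] 0.00660871400151855  by eye [ 0.57272436 -0.04423355  0.1872614 ] 0.002588192260304903
large (array([310.93793297, 200.75517178]), np.int32(256), (22.422279357910156, 15.363415718078613), array([303, 190,  17,  23])) (array([312., 138.]), np.int32(13), (2.0, 6.0), array([309, 137,   7,   3]))
 tri [ 0.59342656 -0.19034712  0.22071998] 0.007473423369841748  by eye [ 0.59283181 -0.20021624  0.23344811] 0.000533026621794957
blue [ 0.59743336 -0.34938538  0.21008033] 0.00372770732183003
arm end [0.49352711 0.16709426 0.22040083] 0.0007019001708704117
post top [0.66104451 0.19851323 0.2099436 ] 0.001896614541632894
planes [0.49158841 0.16442434 0.23      ] [0.65851692 0.19546108 0.22      ] [0.65933438 0.19655222 0.005     ] 0.17008353026616907 sidefoot [0.65999974 0.18991715 0.005     ]
small front edge [0.53  0.013 0.   ] [ 0.541 -0.103  0.   ] 0.117 yaw 5.4
large front edge [ 0.55  -0.147  0.   ] [ 0.566 -0.263  0.   ] 0.118 yaw 7.8
blue front edge [ 0.586 -0.287  0.   ] [ 0.55  -0.404  0.   ] 0.123 yaw -17.4
```

Everything fits. Triangulated handle centres are z 0.187 for the left brown handle at top (247,148), where small should be 0.188. The middle one at (317,135) gives 0.233, where large should be 0.233. So middle = large, left = small, right = blue. Green and orange stand on the counter outside any block, so they are not meant.

```bash
cat >> h.py <<'E'
from scipy.spatial.transform import Rotation as Ro
def inc(xyz,yawdeg,s=None,p=None,R=None):
    """increment row to reach TCP xyz pointing down with tool y at world angle yawdeg (mod 180)"""
    s=s or robot.read_state();p=s["ee_pos"] if p is None else p;R=Ro.from_quat(s["tcp_rot"]) if R is None else R
    best=None
    for a in (yawdeg,yawdeg+180):
        t=np.radians(a);y=np.array([np.cos(t),np.sin(t),0]);z=np.array([0,0,-1.]);T=Ro.from_matrix(np.c_[np.cross(y,z),y,z])
        r=(R.inv()*T).as_rotvec()
        if best is None or np.linalg.norm(r)<np.linalg.norm(best):best=r
    return np.r_[R.inv().apply(np.array(xyz)-p)*100,best].round(3)
E
python3 - <<'E'
from h import *
print(inc((.593,-.2,.36),7.8))
E
```

```text
[-6.2158e+01 -6.5178e+01 -1.2037e+01 -2.0000e-03  1.0000e-03  9.9300e-01]
```

>>> jog_arm(
  increments=[
    [0, 0, -5, 0, 0, 0],
    [0, 0, -10, 0, 0, 0],
    [0, 0, -15, 0, 0, 0],
    [-3.4, -3.6, -15, 0, 0, 0],
    [-6.8, -7.2, -15, 0, 0, 0],
  ],
)

```text
time: 0.6
ee_pos: [0.3403, 0.5623, 0.391]
tcp_rot: [0.217, 0.976, 0.002, 0.0]
ft_force: [1.5, -1.0, -1.1]
finger_gap: 0.0858
gripper_force: 0.0
```

>>> jog_arm(
  increments=[
    [-55.4, -58, 3, 0, 0, 0.99],
    [-55.4, -58, 3, 0, 0, 0.99],
    [-55.4, -58, 3, 0, 0, 0.99],
    [-55.4, -58, 3, 0, 0, 0.99],
    [-55.4, -58, 3, 0, 0, 0.99],
  ],
)

```text
time: 1.1
ee_pos: [0.4195, 0.3219, 0.3796]
tcp_rot: [0.564, 0.826, -0.0, -0.0]
ft_force: [1.4, 1.1, 0.5]
finger_gap: 0.0853
gripper_force: 0.0
```

```bash
python3 -c "
from h import *
s=robot.read_state();print(s['time'],s['ee_pos'],s['joint_pos'].round(2));print(inc((.593,-.2,.36),7.8))"
```

```text
1.1 [0.41947322 0.32185023 0.37961367] [-0.99  0.2   0.29  1.89 -0.07  1.06 -0.29]
[-54.92   -2.86    1.969  -0.      0.      0.237]
```

>>> jog_arm(
  increments=[
    [-55, -2.9, 2, 0, 0, 0.237],
    [-55, -2.9, 2, 0, 0, 0.237],
    [-55, -2.9, 2, 0, 0, 0.237],
    [-55, -2.9, 2, 0, 0, 0.237],
    [-55, -2.9, 2, 0, 0, 0.237],
  ],
)

```text
time: 1.6
ee_pos: [0.4994, 0.0856, 0.3707]
tcp_rot: [0.655, 0.756, 0.0, -0.0]
ft_force: [1.0, 0.9, 0.8]
finger_gap: 0.0853
gripper_force: 0.0
```

>>> jog_arm(
  increments=[
    [-29.5, 5.6, 1, 0, 0, 0],
    [-29.5, 5.6, 1, 0, 0, 0],
    [-29.5, 5.6, 1, 0, 0, 0],
    [-29.5, 5.6, 1, 0, 0, 0],
    [-29.5, 5.6, 1, 0, 0, 0],
  ],
)

```text
time: 2.1
ee_pos: [0.5805, -0.1505, 0.3621]
tcp_rot: [0.655, 0.756, 0.0, -0.0]
ft_force: [-0.0, 0.8, 0.4]
finger_gap: 0.0852
gripper_force: 0.0
```

```bash
python3 -c "
from h import *
s=robot.read_state();print(s['time'],s['ee_pos'],s['joint_pos'].round(2));print(inc((.593,-.2,.31),7.8))"
```

```text
2.1 [ 0.58049273 -0.15049998  0.36213085] [-0.25  0.35  0.58  1.78 -0.21  1.07  0.55]
[-5.081e+00  5.380e-01  5.210e+00 -0.000e+00 -1.000e-03  6.000e-03]
```

>>> jog_arm(
  increments=[
    [-5.1, 0.5, 0, 0, 0, 0.006],
    [-5.1, 0.5, 4, 0, 0, 0.006],
    [-5.1, 0.5, 5.2, 0, 0, 0.006],
    [-5.1, 0.5, 5.2, 0, 0, 0.006],
  ],
)

```text
time: 2.5
ee_pos: [0.5908, -0.1964, 0.3076]
tcp_rot: [0.657, 0.754, -0.001, -0.003]
ft_force: [-0.1, -0.3, 0.1]
finger_gap: 0.0852
gripper_force: 0.0
```

```bash
python3 - <<'E'
from h import *
s=robot.read_state();print(s['time'],s['ee_pos'])
a=cams.capture("side")[100:300,220:380,::-1];b=cams.capture("top")[90:190,260:420,::-1]
cv2.imwrite("pics/c1.png",np.vstack([cv2.resize(a,(480,600),interpolation=cv2.INTER_CUBIC)]))
cv2.imwrite("pics/c1.png",np.hstack([cv2.resize(a,(400,500),interpolation=cv2.INTER_CUBIC),cv2.copyMakeBorder(cv2.resize(b,(400,250),interpolation=cv2.INTER_CUBIC),0,250,0,0,0)]))
E
```

```text
2.5 [ 0.59079495 -0.19641454  0.30763096]
```

View pics/c1.png

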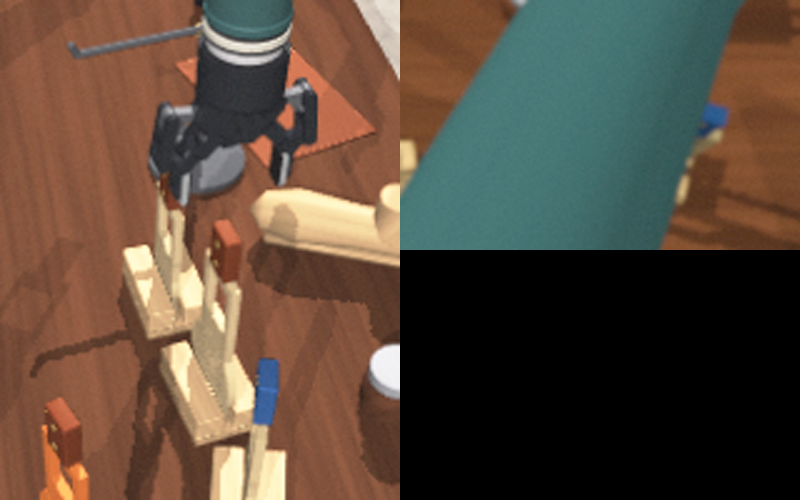

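The crop shows the open fingertips at (184,195) and (280,178) straddling the large handle at (226,250), all clear of blue. Descending.

>>> jog_arm(
  increments=[
    [0, 0, 3, 0, 0, 0],
    [0, 0, 6, 0, 0, 0],
    [0, 0, 8.5, 0, 0, 0],
    [0, 0, 8.5, 0, 0, 0],
    [0, 0, 8.5, 0, 0, 0],
  ],
)

```text
time: 3.1
ee_pos: [0.5937, -0.1979, 0.227]
tcp_rot: [0.657, 0.754, 0.001, 0.001]
ft_force: [0.5, -0.6, 0.1]
finger_gap: 0.0856
gripper_force: 0.0
```

>>> jog_arm(
  increments=[
    [0, 0, 0, 0, 0, 0],
    [0, 0, 0, 0, 0, 0],
    [0, 0, 0, 0, 0, 0],
    [0, 0, 0, 0, 0, 0],
    [0, 0, 0, 0, 0, 0],
  ],
  gripper=0,
  grip_force=50,
)

```text
time: 3.6
ee_pos: [0.593, -0.1989, 0.2262]
tcp_rot: [0.657, 0.754, 0.0, 0.001]
ft_force: [-0.4, -0.2, -1.3]
finger_gap: 0.0173
gripper_force: 49.0
```

>>> jog_arm(
  increments=[
    [0, 0, 0, 0, 0, 0],
    [0, 0, 0, 0, 0, 0],
    [0, 0, 0, 0, 0, 0],
    [0, 0, 0, 0, 0, 0],
  ],
)

```text
time: 4.0
ee_pos: [0.593, -0.199, 0.2262]
tcp_rot: [0.657, 0.754, 0.0, 0.001]
ft_force: [-0.3, 0.3, 5.2]
finger_gap: 0.0174
gripper_force: 49.9
```

>>> jog_arm(
  increments=[
    [0, 0, -1, 0, 0, 0],
    [0, 0, -2.5, 0, 0, 0],
    [0, 0, -4.5, 0, 0, 0],
    [0, 0, -7, 0, 0, 0],
    [0, 0, -10, 0, 0, 0],
  ],
)

```text
time: 4.5
ee_pos: [0.591, -0.1983, 0.326]
tcp_rot: [0.658, 0.753, -0.001, -0.002]
ft_force: [0.9, -0.4, -2.4]
finger_gap: 0.0174
gripper_force: 49.0
```

>>> jog_arm(
  increments=[
    [0, 0, -3, 0, 0, 0],
    [0, 0, -6, 0, 0, 0],
    [0, 0, -9, 0, 0, 0],
    [0, 0, -12, 0, 0, 0],
    [0, 0, -12, 0, 0, 0],
  ],
)

```text
time: 5.0
ee_pos: [0.5936, -0.2003, 0.451]
tcp_rot: [0.658, 0.753, 0.002, 0.004]
ft_force: [0.9, -0.7, -1.1]
finger_gap: 0.0177
gripper_force: 49.0
```

```bash
python3 - <<'E'
from h import *
s=robot.read_state();print(s['time'],s['ee_pos'],s['ft_force'])
im=cams.capture("side");cv2.imwrite("pics/c2.png",cv2.resize(im[50:350,180:430,::-1],None,fx=2,fy=2))
h=np.array([.659,.196]);u=np.array([np.cos(np.radians(10.6)),np.sin(np.radians(10.6))])
for d in(.235,.045):print(h-d*u)
p=h-.235*u;print(inc((*p,.45),10.6))
E
```

```text
5.0 [ 0.59363144 -0.20032157  0.45095521] [ 0.94738953 -0.7140317  -1.10668254]
[0.42801019 0.15277143]
[0.61476791 0.18772219]
[ 3.7133e+01 -1.1552e+01 -2.8400e-01  3.0000e-03  2.0000e-03 -5.0000e-02]
```

View pics/c2.png

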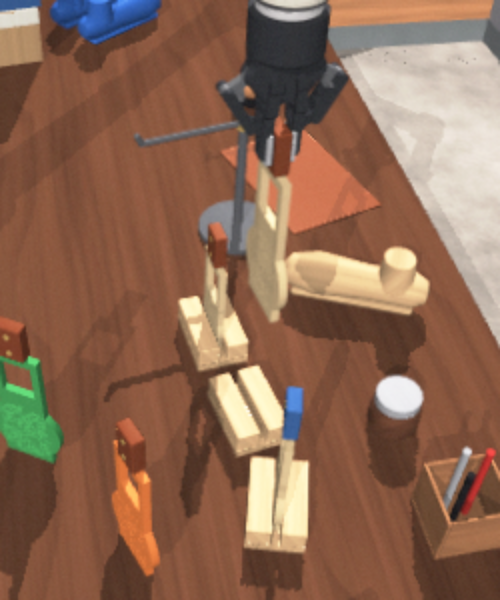

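Shown: the large pattern held upright at (275,230), clear of its block at (245,410), with small and blue undisturbed. Carrying it to the front of the hook.

>>> jog_arm(
  increments=[
    [3.5, -1.1, 0, 0, 0, -0.01],
    [7.3, -2.3, 0, 0, 0, -0.02],
    [11, -3.5, 0, 0, 0, -0.03],
    [14.8, -4.6, 0, 0, 0, -0.04],
    [18.6, -5.8, 0, 0, 0, -0.05],
  ],
)

```text
time: 5.55
ee_pos: [0.5075, -0.021, 0.4438]
tcp_rot: [0.638, 0.77, -0.001, -0.001]
ft_force: [0.8, 0.7, -0.9]
finger_gap: 0.0175
gripper_force: 49.7
```

>>> jog_arm(
  increments=[
    [4, -1, 0, 0, 0, 0],
    [8, -2, 0, 0, 0, 0],
    [12, -3, 0, 0, 0, 0],
    [16, -4, 0, 0, 0, 0],
    [18.8, -4.8, 0, 0, 0, 0],
  ],
)

```text
time: 6.05
ee_pos: [0.4249, 0.1557, 0.4439]
tcp_rot: [0.637, 0.771, -0.002, -0.001]
ft_force: [0.7, 0.5, -0.9]
finger_gap: 0.0176
gripper_force: 49.8
```

>>> jog_arm(
  increments=[
    [0, 0, 4, 0, 0, 0],
    [0, 0, 8, 0, 0, 0],
    [0, 0, 12, 0, 0, 0],
    [0, 0, 15, 0, 0, 0],
    [0, 0, 16.5, 0, 0, 0],
  ],
)

```text
time: 6.55
ee_pos: [0.4242, 0.152, 0.2766]
tcp_rot: [0.638, 0.77, -0.004, -0.002]
ft_force: [-0.1, -0.2, -1.3]
finger_gap: 0.0174
gripper_force: 49.3
```

```bash
python3 - <<'E'
from h import *
s=robot.read_state();print(s['time'],s['ee_pos'],s['joint_pos'].round(2),s['ft_force'])
p=s['ee_pos'];print(inc((.428,.153,.281),10.6))
a=cams.capture("side")[60:220,210:370,::-1];b=cams.capture("top")[80:240,80:240,::-1]
cv2.imwrite("pics/c3.png",np.hstack([cv2.resize(x,(400,400),interpolation=cv2.INTER_CUBIC) for x in(a,b)]))
E
```

```text
6.55 [0.42420016 0.15197471 0.27662109] [-0.74  0.2   0.35  2.17 -0.1   0.79 -0.15] [-0.12594114 -0.18432968 -1.29164114]
[ 0.029  0.389 -0.441 -0.009  0.003  0.001]
```

View pics/c3.png

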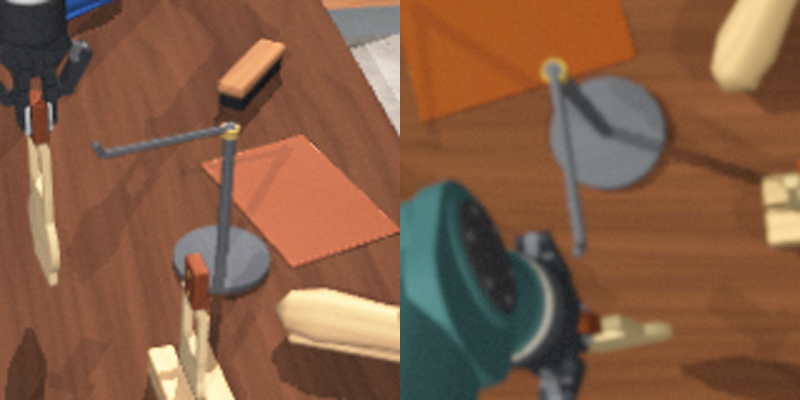

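Shown: the large pattern is held at (42,190) left of the hook tip at (98,150), with the eye at tip height. Hook at the expected position in the top view, tip (578,250). Inserting.

>>> jog_arm(
  increments=[
    [0, 0, 0, 0, 0, 0],
    [0, 1.5, -0.2, 0, 0, 0],
    [0, 3.5, -0.2, 0, 0, 0],
    [0, 5.5, -0.2, 0, 0, 0],
    [0, 5.5, -0.2, 0, 0, 0],
  ],
)

```text
time: 7.15
ee_pos: [0.4857, 0.1648, 0.2844]
tcp_rot: [0.639, 0.77, 0.003, 0.002]
ft_force: [0.7, 1.3, -0.5]
finger_gap: 0.0175
gripper_force: 49.3
```

```bash
python3 - <<'E'
from h import *
s=robot.read_state();print(s['time'],s['ee_pos'],s['ft_force'],s['torque'])
h=np.array([.659,.196]);u=np.array([np.cos(np.radians(10.6)),np.sin(np.radians(10.6))]);d=s['ee_pos'][:2]-h;print("local",d@u,d@[-u[1],u[0]])
for l in(.135,.045):print(inc((*(h-l*u),.281),10.6))
im=cams.capture("side");cv2.imwrite("pics/c4.png",cv2.resize(im[70:190,200:360,::-1],None,fx=5,fy=5,interpolation=cv2.INTER_CUBIC))
E
```

```text
7.15 [0.48570379 0.16477259 0.28438022] [ 0.66819053  1.31615453 -0.51780272] [-0.01969743  0.0525165  -0.00948405]
local -0.17608329594365793 0.00118354859564819
[-1.210e-01  4.106e+00  3.630e-01  6.000e-03 -1.000e-03  1.000e-03]
[-1.2600e-01  1.3106e+01  4.1800e-01  6.0000e-03 -1.0000e-03  1.0000e-03]
```

View pics/c4.png

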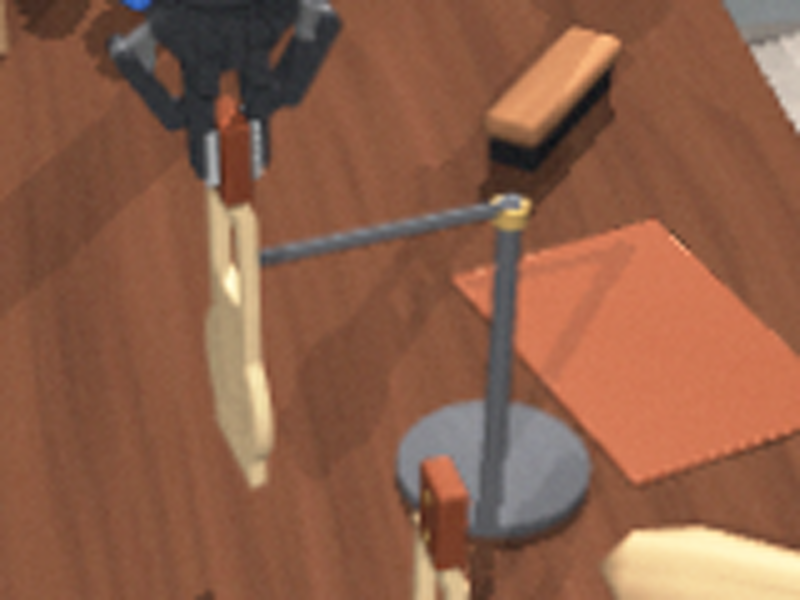

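Shown: the arm runs into the neck at (262,257), about mid-height of the eye (200–295), and forces are nil. Continuing slowly.

>>> jog_arm(
  increments=[
    [0, 0.8, 0.2, 0, 0, 0],
    [0, 1.6, 0.2, 0, 0, 0],
    [0, 2.4, 0.2, 0, 0, 0],
    [0, 3.2, 0.2, 0, 0, 0],
    [0, 4.1, 0.2, 0, 0, 0],
  ],
)

```text
time: 7.7
ee_pos: [0.5228, 0.1715, 0.2806]
tcp_rot: [0.638, 0.77, -0.0, -0.0]
ft_force: [0.5, 0.4, -1.6]
finger_gap: 0.0173
gripper_force: 49.3
```

```bash
python3 - <<'E'
from h import *
s=robot.read_state();print(s['time'],s['ee_pos'],s['ft_force'],s['torque'])
h=np.array([.659,.196]);u=np.array([np.cos(np.radians(10.6)),np.sin(np.radians(10.6))])
print(inc((*(h-.045*u),.281),10.6))
im=cams.capture("side");cv2.imwrite("pics/c5.png",cv2.resize(im[70:190,200:360,::-1],None,fx=5,fy=5,interpolation=cv2.INTER_CUBIC))
E
```

```text
7.7 [0.52284885 0.17150877 0.28057489] [ 0.45071719  0.44106722 -1.58910815] [-0.01699402 -0.00756356 -0.02908762]
[-1.070e-01  9.333e+00 -4.400e-02 -0.000e+00 -0.000e+00  1.000e-03]
```

View pics/c5.png

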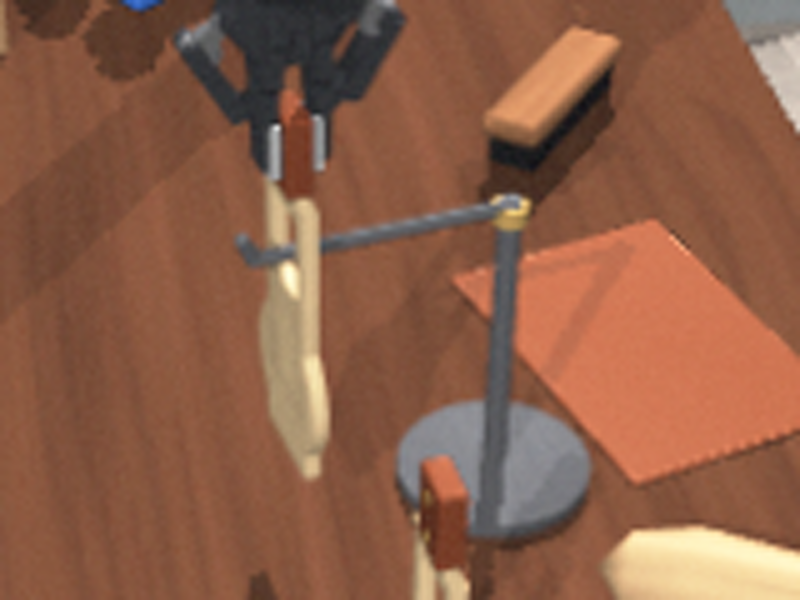

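Threaded: the tip at (245,248) sticks out in front of the neck while the arm passes behind its right side. Sliding in and lowering.

>>> jog_arm(
  increments=[
    [0, 2, 0, 0, 0, 0],
    [0, 4, 0, 0, 0, 0],
    [0, 6, 0, 0, 0, 0],
    [0, 8, 0, 0, 0, 0],
    [0, 9.3, 0, 0, 0, 0],
  ],
)

```text
time: 8.25
ee_pos: [0.6152, 0.1889, 0.2804]
tcp_rot: [0.638, 0.77, 0.0, 0.0]
ft_force: [-1.0, 1.1, -0.5]
finger_gap: 0.0178
gripper_force: 49.4
```

>>> jog_arm(
  increments=[
    [0, 0, 0, 0, 0, 0],
    [0, 0, 1, 0, 0, 0],
    [0, 0, 1.8, 0, 0, 0],
    [0, 0, 2.4, 0, 0, 0],
    [0, 0, 2.7, 0, 0, 0],
  ],
)

```text
time: 8.75
ee_pos: [0.6124, 0.1884, 0.2524]
tcp_rot: [0.638, 0.77, -0.001, -0.001]
ft_force: [-0.1, -1.1, -1.9]
finger_gap: 0.0176
gripper_force: 49.4
```

>>> jog_arm(
  increments=[
    [0, 0, 0.1, 0, 0, 0],
    [0, 0, 0.2, 0, 0, 0],
    [0, 0, 0.2, 0, 0, 0],
  ],
)

```text
time: 9.05
ee_pos: [0.6138, 0.1886, 0.2517]
tcp_rot: [0.638, 0.77, 0.0, 0.0]
ft_force: [0.7, 0.1, -1.6]
finger_gap: 0.0175
gripper_force: 49.4
```

>>> jog_arm(
  increments=[
    [0, 0, 0.1, 0, 0, 0],
    [0, 0, 0.1, 0, 0, 0],
  ],
)

```text
time: 9.25
ee_pos: [0.614, 0.1886, 0.2511]
tcp_rot: [0.638, 0.77, 0.0, 0.0]
ft_force: [-0.5, -0.2, -0.6]
finger_gap: 0.0175
gripper_force: 49.8
```

>>> jog_arm(
  increments=[
    [0, 0, 0.1, 0, 0, 0],
    [0, 0, 0.1, 0, 0, 0],
  ],
)

```text
time: 9.45
ee_pos: [0.6141, 0.1887, 0.2509]
tcp_rot: [0.638, 0.77, 0.001, 0.0]
ft_force: [-1.9, -0.6, 5.6]
finger_gap: 0.0176
gripper_force: 50.5
```

>>> jog_arm(
  increments=[
    [0, 0, 0, 0, 0, 0],
  ],
)

```text
time: 9.55
ee_pos: [0.6141, 0.1887, 0.2509]
tcp_rot: [0.638, 0.77, 0.001, 0.0]
ft_force: [-1.9, -0.1, 5.5]
finger_gap: 0.0175
gripper_force: 50.5
```

Contact at the expected height (5.5 N up). Releasing with a modest opening, then rising.

>>> jog_arm(
  increments=[
    [0, 0, 0, 0, 0, 0],
    [0, 0, 0, 0, 0, 0],
    [0, 0, 0, 0, 0, 0],
    [0, 0, 0, 0, 0, 0],
    [0, 0, 0, 0, 0, 0],
  ],
  gripper=5,
)

```text
time: 10.05
ee_pos: [0.6136, 0.1885, 0.2494]
tcp_rot: [0.638, 0.77, -0.0, -0.0]
ft_force: [-0.6, -0.3, 0.5]
finger_gap: 0.05
gripper_force: 0.0
```

>>> jog_arm(
  increments=[
    [0, 0, -1, 0, 0, 0],
    [0, 0, -3, 0, 0, 0],
    [0, 0, -6, 0, 0, 0],
    [0, 0, -10, 0, 0, 0],
    [0, 0, -15, 0, 0, 0],
  ],
)

```text
time: 10.55
ee_pos: [0.6125, 0.1883, 0.4001]
tcp_rot: [0.638, 0.77, -0.001, -0.001]
ft_force: [1.5, 0.6, -0.2]
finger_gap: 0.0499
gripper_force: 0.0
```

```bash
python3 - <<'E'
from h import *
s=robot.read_state();print(s['time'],s['ee_pos'],s['ft_force'])
im=cams.capture("side");
m=handle(im,(240,80,310,140));print("large handle px",m,"expected hung",proj("side",[.6141,.1887,.2585]))
print("plane",plane("side",m[0],.2585))
print("to small",inc((.573,-.044,.30),5.4))
E
```

```text
10.55 [0.61254324 0.18830093 0.40010131] [ 1.51784599  0.55706707 -0.24981181]
large handle px (array([289.23275757, 100.04310608]), np.int32(187), (20.746417999267578, 14.049790382385254), array([282,  89,  15,  23])) expected hung [[288.06163005 101.10736744]]
plane [0.61865482 0.19382581 0.2585    ]
to small [-2.2121e+01 -8.8550e+00  1.0928e+01  1.5000e-02 -4.0000e-03  9.1000e-02]
```

>>> jog_arm(
  increments=[
    [-22.1, -8.9, 2, 0, 0, 0.09],
    [-22.1, -8.9, 4, 0, 0, 0.09],
    [-22.1, -8.9, 6, 0, 0, 0.09],
    [-22.1, -8.9, 8, 0, 0, 0.09],
    [-22.1, -8.9, 11, 0, 0, 0.09],
  ],
  gripper=8.5,
)

```text
time: 11.1
ee_pos: [0.5712, -0.0336, 0.3103]
tcp_rot: [0.674, 0.739, 0.002, 0.003]
ft_force: [0.8, 0.9, -0.2]
finger_gap: 0.0849
gripper_force: 0.0
```

>>> jog_arm(
  increments=[
    [0, 0, 0, 0, 0, 0],
    [0, 0, 0, 0, 0, 0],
  ],
)

```text
time: 11.3
ee_pos: [0.5698, -0.0305, 0.3079]
tcp_rot: [0.673, 0.739, -0.0, -0.0]
ft_force: [0.9, 0.8, -0.3]
finger_gap: 0.0852
gripper_force: 0.0
```

```bash
python3 - <<'E'
from h import *
s=robot.read_state();print(s['time'],s['ee_pos'],s['ft_force'])
im=cams.capture("side");m=handle(im,(278,150,302,192));print(m,plane("side",m[0],.188))
print(inc((.573,-.044,.181),5.4))
E
```

```text
11.3 [ 0.56977012 -0.03051425  0.3078675 ] [ 0.86463829  0.82499998 -0.28893622]
(array([288.20270157, 172.71621704]), np.int32(156), (22.193862915039062, 9.04194450378418), array([284, 162,  11,  22])) [ 0.57077957 -0.04615215  0.188     ]
[-1.5130e+00  3.9000e-02  1.2775e+01  2.0000e-03 -1.0000e-03  2.0000e-03]
```

>>> jog_arm(
  increments=[
    [-1.6, 0, 2, 0, 0, 0],
    [-1.6, 0, 5.5, 0, 0, 0],
    [-1.6, 0, 9, 0, 0, 0],
    [-1.6, 0, 12, 0, 0, 0],
    [-1.6, 0, 12.7, 0, 0, 0],
  ],
)

```text
time: 11.85
ee_pos: [0.5714, -0.043, 0.1792]
tcp_rot: [0.671, 0.741, -0.001, -0.002]
ft_force: [0.1, 0.0, 0.3]
finger_gap: 0.0852
gripper_force: 0.0
```

>>> jog_arm(
  increments=[
    [0, 0, 0, 0, 0, 0],
    [0, 0, 0, 0, 0, 0],
  ],
)

```text
time: 12.05
ee_pos: [0.5736, -0.045, 0.1828]
tcp_rot: [0.672, 0.741, 0.001, 0.001]
ft_force: [0.0, 0.2, 0.1]
finger_gap: 0.0852
gripper_force: 0.0
```

>>> jog_arm(
  increments=[
    [0, 0, 0, 0, 0, 0],
    [0, 0, 0, 0, 0, 0],
    [0, 0, 0, 0, 0, 0],
    [0, 0, 0, 0, 0, 0],
    [0, 0, 0, 0, 0, 0],
  ],
  gripper=0,
  grip_force=50,
)

```text
time: 12.55
ee_pos: [0.5721, -0.0457, 0.1815]
tcp_rot: [0.672, 0.74, 0.0, 0.0]
ft_force: [-0.3, -0.6, -1.0]
finger_gap: 0.0174
gripper_force: 48.9
```

>>> jog_arm(
  increments=[
    [0, 0, 0, 0, 0, 0],
    [0, 0, 0, 0, 0, 0],
    [0, 0, 0, 0, 0, 0],
  ],
)

```text
time: 12.85
ee_pos: [0.5722, -0.0458, 0.1814]
tcp_rot: [0.672, 0.74, 0.0, 0.0]
ft_force: [0.1, 0.6, 4.0]
finger_gap: 0.0173
gripper_force: 49.5
```

>>> jog_arm(
  increments=[
    [0, 0, -1, 0, 0, 0],
    [0, 0, -2.5, 0, 0, 0],
    [0, 0, -4.5, 0, 0, 0],
    [0, 0, -8, 0, 0, 0],
    [0, 0, -12, 0, 0, 0],
  ],
)

```text
time: 13.35
ee_pos: [0.5697, -0.0454, 0.3009]
tcp_rot: [0.672, 0.74, -0.002, -0.002]
ft_force: [1.5, 0.4, -1.0]
finger_gap: 0.0176
gripper_force: 49.1
```

>>> jog_arm(
  increments=[
    [0, 0, -4, 0, 0, 0],
    [0, 0, -8, 0, 0, 0],
    [0, 0, -11, 0, 0, 0],
    [0, 0, -11, 0, 0, 0],
    [0, 0, -11, 0, 0, 0],
  ],
)

```text
time: 13.85
ee_pos: [0.5709, -0.0456, 0.411]
tcp_rot: [0.672, 0.74, -0.0, -0.0]
ft_force: [0.1, -0.5, -1.2]
finger_gap: 0.0175
gripper_force: 49.1
```

```bash
python3 - <<'E'
from h import *
s=robot.read_state();print(s['time'],s['ee_pos'],s['ft_force'])
print(inc((.428,.153,.41),10.6))
E
```

```text
13.85 [ 0.57094882 -0.04561626  0.41104663] [ 0.06099024 -0.51575553 -1.19310694]
[ 21.14  -12.326   0.119  -0.     -0.     -0.089]
```

>>> jog_arm(
  increments=[
    [4, -2.3, 0, 0, 0, -0.02],
    [8.4, -4.9, 0, 0, 0, -0.04],
    [12.7, -7.4, 0, 0, 0, -0.06],
    [17, -9.9, 0, 0, 0, -0.08],
    [21.1, -12.3, 0, 0, 0, -0.09],
  ],
)

```text
time: 14.35
ee_pos: [0.4258, 0.1535, 0.4088]
tcp_rot: [0.638, 0.77, -0.002, -0.001]
ft_force: [1.3, 1.8, -1.1]
finger_gap: 0.0175
gripper_force: 49.3
```

>>> jog_arm(
  increments=[
    [0, 0, 0, 0, 0, 0],
    [0, 0, 4, 0, 0, 0],
    [0, 0, 8, 0, 0, 0],
    [0, 0, 11.5, 0, 0, 0],
    [0, 0, 12.8, 0, 0, 0],
  ],
)

```text
time: 14.85
ee_pos: [0.425, 0.1505, 0.2781]
tcp_rot: [0.638, 0.77, -0.005, -0.002]
ft_force: [-0.5, 0.6, -1.5]
finger_gap: 0.0172
gripper_force: 49.4
```

>>> jog_arm(
  increments=[
    [0, 0, 0, 0, 0, 0],
    [0, 0, 0, 0, 0, 0],
    [0, 0, 0, 0, 0, 0],
  ],
)

```text
time: 15.15
ee_pos: [0.4296, 0.1526, 0.2836]
tcp_rot: [0.638, 0.77, 0.001, 0.0]
ft_force: [-0.3, 0.6, -1.2]
finger_gap: 0.0176
gripper_force: 49.4
```

```bash
python3 - <<'E'
from h import *
s=robot.read_state();print(s['time'],s['ee_pos'],s['ft_force'])
h=np.array([.659,.196]);u=np.array([np.cos(np.radians(10.6)),np.sin(np.radians(10.6))])
for l in(.235,.155,.118):print(inc((*(h-l*u),.281),10.6))
E
```

```text
15.15 [0.42961357 0.15259398 0.28361952] [-0.26241045  0.59100839 -1.2457006 ]
[ 0.047 -0.155  0.262  0.001 -0.     0.001]
[ 4.100e-02  7.845e+00  2.710e-01  1.000e-03 -0.000e+00  1.000e-03]
[ 3.9000e-02  1.1545e+01  2.7600e-01  1.0000e-03 -0.0000e+00  1.0000e-03]
```

>>> jog_arm(
  increments=[
    [0, 1.5, 0.2, 0, 0, 0],
    [0, 3, 0.2, 0, 0, 0],
    [0, 4.5, 0.2, 0, 0, 0],
    [0, 5.3, 0.2, 0, 0, 0],
    [0, 6.1, 0.2, 0, 0, 0],
  ],
)

```text
time: 15.65
ee_pos: [0.4902, 0.1641, 0.281]
tcp_rot: [0.638, 0.77, -0.0, 0.0]
ft_force: [-0.4, -0.1, -1.4]
finger_gap: 0.0177
gripper_force: 49.4
```

>>> jog_arm(
  increments=[
    [0, 0.8, 0, 0, 0, 0],
    [0, 1.6, 0, 0, 0, 0],
    [0, 2.4, 0, 0, 0, 0],
    [0, 3.2, 0, 0, 0, 0],
    [0, 4, 0, 0, 0, 0],
  ],
)

```text
time: 16.15
ee_pos: [0.5288, 0.1714, 0.281]
tcp_rot: [0.638, 0.77, -0.0, -0.0]
ft_force: [0.3, -0.2, -1.5]
finger_gap: 0.0177
gripper_force: 49.4
```

```bash
python3 - <<'E'
from h import *
s=robot.read_state();print(s['time'],s['ee_pos'],s['ft_force'],s['torque'])
h=np.array([.659,.196]);u=np.array([np.cos(np.radians(10.6)),np.sin(np.radians(10.6))]);d=s['ee_pos'][:2]-h;print("local",d@u,d@[-u[1],u[0]])
print(inc((*(h-.118*u),.281),10.6))
im=cams.capture("side");cv2.imwrite("pics/c6.png",cv2.resize(im[70:190,200:360,::-1],None,fx=5,fy=5,interpolation=cv2.INTER_CUBIC))
E
```

```text
16.15 [0.52880752 0.17141756 0.28099403] [ 0.29712123 -0.15687735 -1.5348318 ] [-0.01157951 -0.008653    0.02805216]
local -0.13249276579058453 -0.00021386815591245076
[ 2.000e-02  1.449e+00 -1.000e-03 -0.000e+00 -0.000e+00  1.000e-03]
```

View pics/c6.png

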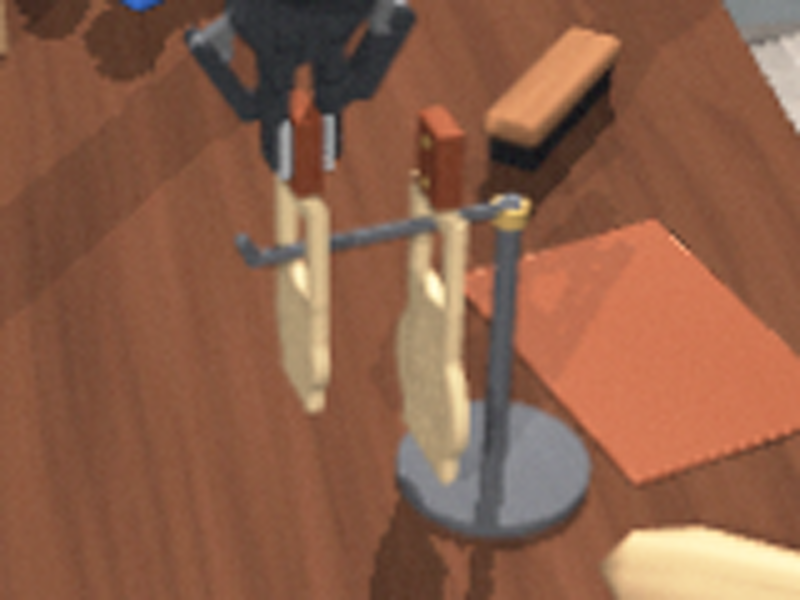

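Small is threaded, with the tip at (245,248) in front of its neck. Large hangs upright at (435,300), well behind it. Moving in 1 cm more, lowering to the contact height (TCP ≈0.251) and releasing.

>>> jog_arm(
  increments=[
    [0, 0.5, 0, 0, 0, 0],
    [0, 1, 0, 0, 0, 0],
    [0, 1, 1, 0, 0, 0],
    [0, 1, 1.9, 0, 0, 0],
    [0, 1, 2.5, 0, 0, 0],
  ],
)

```text
time: 16.7
ee_pos: [0.537, 0.1728, 0.2545]
tcp_rot: [0.638, 0.77, -0.001, -0.001]
ft_force: [-0.7, -0.1, -1.3]
finger_gap: 0.0175
gripper_force: 49.4
```

>>> jog_arm(
  increments=[
    [0, 0, 0.2, 0, 0, 0],
    [0, 0, 0.4, 0, 0, 0],
    [0, 0, 0.4, 0, 0, 0],
    [0, 0, 0.4, 0, 0, 0],
  ],
)

```text
time: 17.1
ee_pos: [0.5383, 0.1732, 0.2522]
tcp_rot: [0.638, 0.77, 0.0, 0.0]
ft_force: [-0.1, -0.1, -0.6]
finger_gap: 0.0177
gripper_force: 49.5
```

>>> jog_arm(
  increments=[
    [0, 0, 0.1, 0, 0, 0],
    [0, 0, 0.1, 0, 0, 0],
  ],
)

```text
time: 17.3
ee_pos: [0.5384, 0.1732, 0.2514]
tcp_rot: [0.638, 0.77, 0.0, 0.0]
ft_force: [-0.1, -1.1, -0.6]
finger_gap: 0.0175
gripper_force: 49.7
```

>>> jog_arm(
  increments=[
    [0, 0, 0.1, 0, 0, 0],
    [0, 0, 0.1, 0, 0, 0],
  ],
)

```text
time: 17.5
ee_pos: [0.5385, 0.1732, 0.2512]
tcp_rot: [0.638, 0.77, 0.001, 0.0]
ft_force: [-1.7, 0.3, 5.9]
finger_gap: 0.0178
gripper_force: 50.6
```

>>> jog_arm(
  increments=[
    [0, 0, 0, 0, 0, 0],
    [0, 0, 0, 0, 0, 0],
    [0, 0, 0, 0, 0, 0],
    [0, 0, 0, 0, 0, 0],
    [0, 0, 0, 0, 0, 0],
  ],
  gripper=4,
)

```text
time: 18.0
ee_pos: [0.538, 0.1731, 0.2499]
tcp_rot: [0.638, 0.77, -0.0, -0.0]
ft_force: [0.1, 0.1, 0.5]
finger_gap: 0.04
gripper_force: 0.0
```

>>> jog_arm(
  increments=[
    [0, 0, -1, 0, 0, 0],
    [0, 0, -3, 0, 0, 0],
    [0, 0, -6, 0, 0, 0],
    [0, 0, -10, 0, 0, 0],
    [0, 0, -15, 0, 0, 0],
  ],
)

```text
time: 18.5
ee_pos: [0.5369, 0.1727, 0.4007]
tcp_rot: [0.638, 0.77, -0.001, -0.001]
ft_force: [-0.4, 1.6, -0.1]
finger_gap: 0.0399
gripper_force: 0.0
```

>>> jog_arm(
  increments=[
    [0, 0, 0, 0, 0, 0],
    [0, 0, 0, 0, 0, 0],
    [0, 0, 0, 0, 0, 0],
    [0, 0, 0, 0, 0, 0],
    [0, 0, 0, 0, 0, 0],
  ],
)

```text
time: 19.0
ee_pos: [0.5374, 0.173, 0.3986]
tcp_rot: [0.638, 0.77, -0.001, -0.001]
ft_force: [0.4, -0.8, 0.2]
finger_gap: 0.0401
gripper_force: 0.0
```

```bash
python3 - <<'E'
from h import *
s=robot.read_state();print(s['time'],s['ee_pos'],s['ft_force'])
for i in range(2):
    im=cams.capture("side")
    for r in((250,80,273,115),(278,80,305,115)):
        m=handle(im,r);print(m[0],m[1],m[3],plane("side",m[0],.2585))
    print([c for c,st in blobs(im,"blue")[0] if abs(c[1]-256)<15])
print(proj("side",[.5384,.1732,.2585]))
E
```

```text
19.0 [0.53740779 0.17298884 0.39861341] [ 0.36656271 -0.78540053  0.18047856]
[262.95294189 101.78823662] 204 [256  88  17  27] [0.54020247 0.19659275 0.2585    ]
[286.5 100.5] 192 [280  90  14  22] [0.61016395 0.19262501 0.2585    ]
[array([326.2, 255.9])]
[264.00000191 104.        ] 192 [257  93  16  22] [0.54142229 0.18444895 0.2585    ]
[287.67326736  99.26732826] 220 [279  87  18  25] [0.61489813 0.19867236 0.2585    ]
[array([326.3, 255.9])]
[[263.57404821 106.20127138]]
```

>>> jog_arm(
  increments=[
    [0, 0, 0, 0, 0, 0],
    [0, 0, 0, 0, 0, 0],
    [0, 0, 0, 0, 0, 0],
    [0, 0, 0, 0, 0, 0],
    [0, 0, 0, 0, 0, 0],
  ],
)

```text
time: 19.6
ee_pos: [0.5381, 0.1731, 0.4001]
tcp_rot: [0.638, 0.77, 0.0, 0.0]
ft_force: [-0.7, -0.9, -0.0]
finger_gap: 0.0402
gripper_force: 0.0
```

>>> jog_arm(
  increments=[
    [0, 0, 0, 0, 0, 0],
    [0, 0, 0, 0, 0, 0],
    [0, 0, 0, 0, 0, 0],
    [0, 0, 0, 0, 0, 0],
    [0, 0, 0, 0, 0, 0],
  ],
)

```text
time: 20.1
ee_pos: [0.5381, 0.1731, 0.4]
tcp_rot: [0.638, 0.77, 0.0, 0.0]
ft_force: [-0.6, -0.1, 0.1]
finger_gap: 0.0402
gripper_force: 0.0
```

>>> jog_arm(
  increments=[
    [0, 0, 0, 0, 0, 0],
    [0, 0, 0, 0, 0, 0],
    [0, 0, 0, 0, 0, 0],
    [0, 0, 0, 0, 0, 0],
    [0, 0, 0, 0, 0, 0],
  ],
)

```text
time: 20.6
ee_pos: [0.5381, 0.1731, 0.4]
tcp_rot: [0.638, 0.77, 0.0, 0.0]
ft_force: [-0.1, -1.1, -0.5]
finger_gap: 0.0402
gripper_force: 0.0
```

```bash
python3 - <<'E'
from h import *
p=None
for i in range(8):
    im=cams.capture("side");o=[]
    for r in((250,80,273,115),(278,80,305,115)):o+=list(handle(im,r)[0].round(1))
    g=im[80:170,240:310].astype(int)
    print(o,"moved px",None if p is None else int((np.abs(g-p).max(2)>40).sum()));p=g
E
```

```text
[np.float64(263.2), np.float64(105.0), np.float64(287.0), np.float64(95.4)] moved px None
[np.float64(264.3), np.float64(103.7), np.float64(287.0), np.float64(99.5)] moved px 0
[np.float64(265.0), np.float64(104.5), np.float64(289.5), np.float64(95.3)] moved px 0
[np.float64(262.9), np.float64(104.8), np.float64(287.9), np.float64(101.0)] moved px 0
[np.float64(261.0), np.float64(102.0), np.float64(287.5), np.float64(100.1)] moved px 0
[np.float64(262.5), np.float64(101.0), np.float64(286.1), np.float64(98.1)] moved px 0
[np.float64(259.5), np.float64(104.0), np.float64(288.8), np.float64(97.2)] moved px 0
[np.float64(262.0), np.float64(104.5), np.float64(287.4), np.float64(98.3)] moved px 0
```

Nothing moves in the picture; both patterns are at rest at their expected places and blue is unchanged.

```bash
python3 -c "
from rig import order
print(order.job_done())"
```

```text
the job is handed in; nothing more can be done
None
```

The job is handed in at about 21 s: the large pattern hangs at the back and the small one in front of it, both let go and at rest in the last pictures, and the blue-handled pattern still stands in its block (no verdict was returned).

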